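# Load the sample cooler and snap its lid shut

### The job

Stand the green-capped vial upright in the bay of the small sample cooler, keeping it upright on the way, and let go of it. Then swing the cooler's blue lid over and press its front edge down past the spring catch until it clicks and stays fully shut, without shifting the timer, the beaker or the green tube rack.

Things in the scene. Friction and masses are not known exactly. Their poses are not given: they have to be found in the camera images.
- cooler: Sample cooler, fixed to the bench. White base 104 (x) x 124 (y) x 28 mm high, 6 mm walls round an open bay 92 x 112 mm whose flat black rubber floor is 14 mm above the bench and 14 mm below the rim. Origin: centre of the underside. Its -x side is the front, with the orange catch; its +x side carries the lid's hinge.
- bay_floor (a point): Centre of the bay's rubber floor (14 mm above the cooler's origin). Nothing else stands in the bay.
- lid (a joint): Blue domed lid, 104 x 124 x 40 mm, hollow (3 mm shell), 0.12 kg. Hinge angle, rad: 0 fully shut and caught, about 0.11 to 0.13 resting unlatched on top of the catch, 1.57 on end, 1.85 stop; starts at 1.5 to 1.8. A stiff hinge (0.1 N m) holds it wherever left. Passing the catch takes about 9 N down at the front edge, more nearer the hinge.
- lid_hinge (a point): Middle of the lid's hinge axis (along the cooler's y): 52 mm towards +x from the cooler's origin, 29 mm up. Opening swings the front edge up and back over the hinge towards +x; the open lid's outer face looks to +x, away from the bay, so it is shut by pushing that outer face towards the cooler's -x and down.
- lid_edge (a point): Middle of the front edge of the lid's top (outer) face, moving with the lid: 104 mm from the hinge along the lid and 40 mm out from it. When shut it is 52 mm towards -x of the cooler's origin and 69 mm above it. A white press pad, 22 x 50 mm, lies just behind this edge.
- catch (a joint): Orange spring catch, 22 mm wide, standing 9 to 20 mm in front of the front face, its top 46 mm above the bench. Outward travel in m towards the cooler's -x: 0 at rest, about 0.003 while the lid's lip is passing it, back to 0 after the click. It needs no handling: the lip of the lid pushes it aside.
- vial: Specimen vial, white body 22 mm and green cap 25 mm in diameter, 46 mm high (the cap is the top 11 mm), about 18 g, standing loose on the bench. Origin: centre of its underside, z up.
- timer: White bench timer, 62 x 62 x 22 mm, loose. Origin: centre of its underside. To be left alone.
- beaker: Clear beaker, 62 mm wide, 78 mm high, loose. Origin: centre of its underside. To be left alone.
- rack_green: Green tube rack with coloured caps, 62 x 144 x 58 mm, loose. Origin: centre of its underside. To be left alone.
Not all that is in view belongs to the job. There is more than one size of the cooler; the job needs the smaller.

How it is judged:
On the way, in this order (a step that is already met when the one before it is completed fails the run):
1. The vial stands upright on the floor of the bay, let go, while the lid is still open (x of vial in the frame of cooler between -0.04 and 0.04 m and y of vial in the frame of cooler between -0.05 and 0.05 m and z of vial in the frame of cooler between 0.009 and 0.019 m and angle between vial's own z axis and vertical below 0.15 rad and value of joint lid above 1 rad and contact force between the fingers and vial below 0.1 N and linear speed of vial below 0.03 m/s), for 0.2 s.
2. The lid is pressed down past the catch: fully shut, and the catch has sprung back (value of joint lid below 0.025 rad and value of joint catch below 0.0012 m), for 0.2 s.
At the end, for the whole second after the job is handed in: The lid is caught fully shut (hinge angle under 0.025 rad, catch back within 1.2 mm of rest), and inside it the vial stands upright (within 0.15 rad) at rest on the floor of the bay (all of step 2 and x of vial in the frame of cooler between -0.04 and 0.04 m and y of vial in the frame of cooler between -0.05 and 0.05 m and z of vial in the frame of cooler between 0.009 and 0.019 m and angle between vial's own z axis and vertical below 0.15 rad and linear speed of vial below 0.02 m/s); the robot touches nothing.
It fails at once if The vial is tipped by more than 0.6 rad (angle between vial's own z axis and vertical above 0.6 rad).
It fails at once if The timer is shifted by more than 20 mm or tipped (distance of timer from where it was at the start of the episode above 0.02 m or angle between timer's own z axis and vertical above 0.4 rad).
It fails at once if The beaker is shifted by more than 20 mm or tipped (distance of beaker from where it was at the start of the episode above 0.02 m or angle between beaker's own z axis and vertical above 0.4 rad).
It fails at once if The green tube rack is shifted by more than 20 mm or tipped (distance of rack_green from where it was at the start of the episode above 0.02 m or angle between rack_green's own z axis and vertical above 0.4 rad).
It also fails if it takes over 58 s, if anything falls off the work surface, if the arm or the gripper's body presses on something with over 40 N, if the wrist force passes 120 N, or if a joint passes its speed limit or range.

### The arm

A 6-joint arm with a two-finger parallel gripper is mounted at the origin on a cart in front of the work surface, level with it; the furniture and walls round the work are solid. World frame = base frame: x ahead of the robot, y to its left, z up, the work surface at z = 0. Lengths are in m, angles in rad, forces in N, time in s.
With the tool pointing down it reaches from about 0.35 to 0.775 m from the base axis. Payload 7.3 kg.
Tool frame: the origin (TCP) lies at the very end of the fingers, on their centre line; the grasp point (between the pads) lies 19 mm behind it (robot.tcp_to_grasp is the z of the grasp point in the tool frame, in m); z points along the fingers, y is the line along which they close (so a half turn about z gives the same grasp; the last joint's range is limited). The gripper opens to 92 mm and grips with 3 to 60 N. Pads are 19 mm wide; open, the fingers measure 130 mm over their backs; the gripper's body (75 mm by 190 mm) begins 47 mm behind the grasp point.
Start: joints at [1.178, 0.342, 1.524, -0, 1.275, -0.146], TCP at [0.128, 0.509, 0.227] pointing down, gripper open.
Joint ranges: [-2.53, 2.53], [-0.77, 2.02], [0.04, 2.7], [-1, 4.14], [0.28, 2.66], [-3.11, 3.11]. Speed limits (rad/s): [2.57, 2.57, 3.14, 3.14, 3.14, 3.14].

### API

Orientations are given as [roll, pitch, yaw] about the fixed x, y, z axes, in that order (R = Rz(yaw) Ry(pitch) Rx(roll)).
In Python, from cell import monitor, read_camera, get_calibration, job, robot gives the robot as it stands. The module is installed in compiled form; this text tells all that it offers.
- The arm moves only by the tool send_rows, never from a script. Its argument "targets" is a list of rows, each an object with "translation": the shift along the tool's x, y, z in cm, a list of three; "spin": the turn about the tool's z in degrees; "jaw": the opening, from 0 (shut) to 1 (fully open). A call has exactly 5 rows; each row is the pose to reach, as a shift and turn from the pose commanded when the call began, along the tool's axes at that moment; what a row does not reach only later rows make up. A row lasts 1/10 s, in which the tool goes at most 50 mm and 8.59 degrees, less where a joint would pass 70% of its speed; a pose out of reach is approached as far as the arm can. A call with a gripper value outside its range is refused whole. The fingers move at their own pace and stop on an object; "force" is the grip in N (left out, the last holds). Time passes only in rows, so rows that repeat a pose let the fingers close, or fill a call up. It gives the time, the measured TCP pose, the force, the opening and the grip force at its end, in the units of the state.
- monitor.observe(): the state, without advancing time (a new reading comes with each control period).
- read_camera(name): name is "scene" or "side" or "wrist"; returns (picture, depth): 480x640x3 uint8, red, green, blue; 480x640 float32, m along the optical axis (not along the pixel's ray), 0 where there is no reading.
- get_calibration(name): a dict with "intrinsics" (3x3 intrinsics, pixels), "origin" and "orientation" of the camera in the world; the wrist camera has in their place "hand_eye" (4x4, takes a point from camera to tool coordinates, whose origin is the TCP and whose axes are the flange's). Camera axes: x right, y up, looking along -z (the intrinsics and any distortion apply to the point x, -y, -z); pixel columns grow to the right and rows downward; lengths in m; the calibration is good to about 2 mm. A picture is of the moment at which its call begins: read the wrist's pose just before it. get_calibration takes no time and is no camera call.
- job.hand_in(): hands the job in; it is judged then, once.
The state is a dict: "time": time; "qpos": joint angles; "qvel": joint speeds; "joint_efforts": joint torques, N m; "tool_pos": TCP position; "tool_rot": TCP orientation; "contact_force": force on the tool from outside, world axes, zero at the start; "torque": the same for the moment, N m; "opening": finger opening in m; "grip_force": force on a finger pad.
Only numpy, scipy, OpenCV 4.12 (cv2) and the standard library are available. Lean on these libraries where they do the work, as an engineer would, in place of code of your own. Each camera call takes 0.05 s, during which the arm holds its last target. There are 200 camera calls.

## Working session

There is one attempt and no reset: what is moved stays moved. The work goes in short steps, Python scripts to look and compute and a tool call to move; the robot and the scene stay as the last step left them, time stands still between calls to the robot, and variables do not carry over. Pictures are saved under pics/ and viewed, at most 10 in all, crops included, and the job is handed in when it is done.

Besides the shell and the picture viewer there is one more tool, called by a JSON object that holds its "name" and its "arguments", one argument or row to a line. send_rows: Moves the arm, as the interface text tells. Its arguments: {"type":"object","properties":{"targets":{"type":"array"},"force":{"type":"number"}},"required":["targets"]}

```bash
mkdir -p pics; cat > h.py <<'E'
import numpy as np, cv2
from cell import monitor, read_camera, get_calibration, job, robot
from scipy.spatial.transform import Rotation as R
def toolT():
    s=monitor.observe(); T=np.eye(4); T[:3,:3]=R.from_euler('xyz',s['tool_rot']).as_matrix() if np.size(s['tool_rot'])==3 else np.array(s['tool_rot']); T[:3,3]=s['tool_pos']; return T
def camT(name):
    c=get_calibration(name); K=np.array(c['intrinsics'])
    if 'hand_eye' in c: return K,toolT()@np.array(c['hand_eye']),c
    T=np.eye(4); o=np.array(c['orientation']); T[:3,:3]=o if o.shape==(3,3) else R.from_euler('xyz',o).as_matrix(); T[:3,3]=c['origin']; return K,T,c
def cloud(name):
    K,T,c=camT(name); im,d=read_camera(name)
    v,u=np.mgrid[0:480,0:640]
    P=np.stack([(u-K[0,2])/K[0,0]*d,-(v-K[1,2])/K[1,1]*d,-d],-1)@T[:3,:3].T+T[:3,3]
    P[d==0]=np.nan
    return im,d,P
def save(im,n): cv2.imwrite('pics/'+n,im[...,::-1])
E
python3 - <<'E'
from h import *
print(monitor.observe())
for n in('scene','side','wrist'):
    print(n,get_calibration(n))
    if n!='wrist':
        im,d,P=cloud(n); save(im,n+'0.png'); np.savez(n+'0.npz',im=im,P=P,d=d)
E
```

```text
{'time': 0.0, 'qpos': array([ 1.17799597e+00,  3.42714494e-01,  1.52503633e+00, -1.90955053e-05,
        1.27540787e+00, -1.46035529e-01]), 'qvel': array([-0.00099665,  0.00056854,  0.00046698,  0.00117322, -0.00078244,
       -0.00187961]), 'joint_efforts': array([-2.13531515e-03, -4.31246924e+01, -2.44223052e+01,  7.17605883e-02,
        5.56988013e-02, -9.17575017e-05]), 'tool_pos': array([0.12808029, 0.50870346, 0.2260425 ]), 'tool_rot': array([-3.14004063e+00, -2.09819975e-04,  2.89483324e+00]), 'contact_force': array([ 0.24567038,  0.10969548, -0.73357753]), 'torque': array([-0.03841914, -0.00523857,  0.01991524]), 'grip_force': 0.0, 'opening': 0.09195879276673537}
scene {'intrinsics': array([[494.38889018,   0.        , 327.38211107],
       [  0.        , 494.38889018, 236.44255558],
       [  0.        ,   0.        ,   1.        ]]), 'origin': array([ 0.00488301, -0.66148442,  0.84477756]), 'orientation': array([ 0.85243097, -0.01992355, -0.67613476])}
side {'intrinsics': array([[474.79815759,   0.        , 318.92458096],
       [  0.        , 474.79815759, 241.07626332],
       [  0.        ,   0.        ,   1.        ]]), 'origin': array([ 0.15576702, -0.77588068,  0.62068565]), 'orientation': array([ 1.03269766, -0.02460113, -0.43933833])}
wrist {'intrinsics': array([[331.80440718,   0.        , 316.35275714],
       [  0.        , 331.80440718, 235.20413184],
       [  0.        ,   0.        ,   1.        ]]), 'hand_eye': array([[ 2.16854623e-04,  9.64754213e-01,  2.63152542e-01,
         7.05532108e-02],
       [ 9.99999766e-01, -3.85516380e-05, -6.82728410e-04,
         1.02409185e-03],
       [-6.48520148e-04,  2.63152629e-01, -9.64753996e-01,
        -1.58124393e-01],
       [ 0.00000000e+00,  0.00000000e+00,  0.00000000e+00,
         1.00000000e+00]])}
```

View pics/scene0.png

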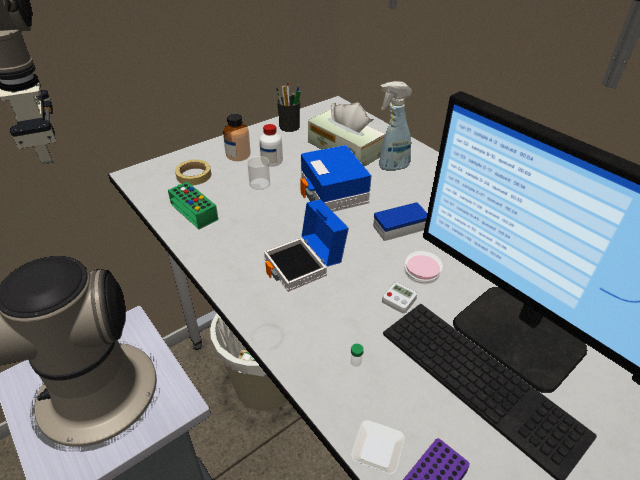

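View pics/side0.png

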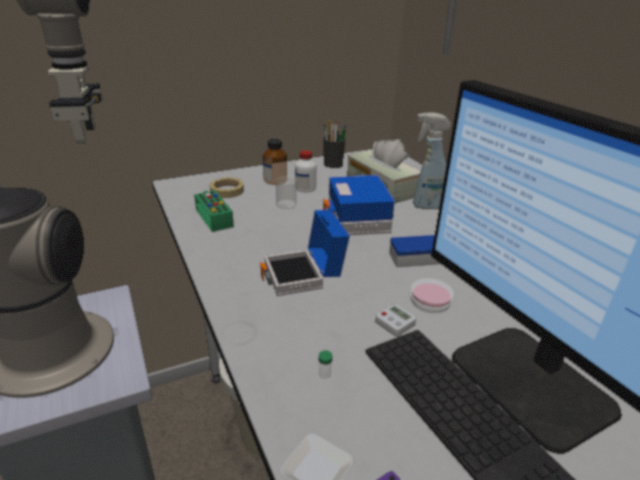

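The scene picture shows one small open cooler at about (296,262), with its catch at (270,268) and its lid at (324,233). A larger closed cooler sits at (335,178).

What could be taken for the vial: the green-capped vial (357,353), the red-capped bottle (270,145), the amber bottle (236,138) and the rack's caps (193,203). The vial at (357,353) fits the description. The timer is at (400,296), the beaker at (259,172) and the green rack at (193,204).

The side picture agrees: vial (325,363), cooler (294,270).

```bash
python3 - <<'E'
from h import *
D={n:np.load(n+'0.npz') for n in('scene','side')}
def tri(a,b):
    A=[];B=[]
    for n,(u,v) in(('scene',a),('side',b)):
        K,T,c=camT(n); r=T[:3,:3]@np.array([(u-K[0,2])/K[0,0],-(v-K[1,2])/K[1,1],-1]); r/=np.linalg.norm(r)
        M=np.eye(3)-np.outer(r,r); A.append(M);B.append(M@T[:3,3])
    return np.linalg.solve(sum(A),sum(B))
print('cap tri',tri((357,349.5),(325.5,356)))
for n in D:
    im,P=D[n]['im'].astype(int),D[n]['P']
    r,g,b=im[...,0],im[...,1],im[...,2]
    v,u=np.mgrid[0:480,0:640]
    def st(name,m):
        Q=P[m];Q=Q[~np.isnan(Q[:,0])]
        print(n,name,m.sum(),np.percentile(Q,[2,50,98],axis=0).round(3).tolist())
    boxs={'scene':{'cap':(345,340,370,362),'lid':(300,200,350,265),'catch':(262,258,282,282),'rack':(165,180,220,228),'timer':(380,280,420,312),'beaker':(246,155,272,190)},
          'side':{'cap':(312,345,340,366),'lid':(305,207,350,278),'catch':(257,258,276,285),'rack':(190,190,236,230),'timer':(372,302,418,335),'beaker':(272,178,300,210)}}[n]
    for k,(a,bb,c,d) in boxs.items():
        m=(u>=a)&(u<c)&(v>=bb)&(v<d)
        if k in('cap','rack'): m&=(g>r+30)&(g>b+15)
        elif k=='lid': m&=(b>r+50)&(b>g+40)
        elif k=='catch': m&=(r>b+70)
        else: m&=(P[...,2]>0.012)
        st(k,m)
    # cooler: black floor and rim
    a,bb,c,d=(258,235,335,292) if n=='scene' else (255,245,330,297)
    m=(u>=a)&(u<c)&(v>=bb)&(v<d)
    st('floor',m&(im.max(-1)<60)&(P[...,2]<.03))
    m2=m&(P[...,2]>.022)&(P[...,2]<.034)&(im.min(-1)>90); st('rim',m2)
    Q=P[m2][:,:2].astype(np.float32); print('rimrect',cv2.minAreaRect(Q))
    m3=m&(im.max(-1)<60)&(P[...,2]<.02)&(P[...,2]>.008); print('floorrect',cv2.minAreaRect(P[m3][:,:2].astype(np.float32)))
E
python3 - <<'E'
import cv2
a=cv2.imread('pics/scene0.png')
x=cv2.resize(a[190:300,250:360],(440,440),interpolation=cv2.INTER_CUBIC)
y=cv2.resize(a[325:380,330:385],(330,440)[::1] if 0 else (352,352),interpolation=cv2.INTER_CUBIC)
y=cv2.copyMakeBorder(y,0,88,0,0,cv2.BORDER_CONSTANT)
cv2.imwrite('pics/crop1.png',cv2.hconcat([x,y]))
E
```

```text
cap tri [ 0.42920021 -0.25203817  0.04124396]
scene cap 135 [[0.416, -0.265, 0.0], [0.425, -0.254, 0.046], [0.449, -0.229, 0.048]]
scene lid 2062 [[0.54, -0.032, 0.026], [0.57, 0.036, 0.071], [0.596, 0.095, 0.136]]
scene catch 82 [[0.417, 0.037, 0.002], [0.419, 0.048, 0.037], [0.441, 0.095, 0.048]]
scene rack 1119 [[0.364, 0.308, 0.001], [0.385, 0.355, 0.041], [0.429, 0.452, 0.054]]
scene timer 601 [[0.582, -0.237, 0.013], [0.611, -0.193, 0.02], [0.643, -0.16, 0.023]]
scene beaker 645 [[0.581, 0.355, 0.014], [0.61, 0.376, 0.051], [0.688, 0.451, 0.077]]
scene floor 1047 [[0.432, 0.0, 0.01], [0.491, 0.046, 0.014], [0.535, 0.097, 0.017]]
scene rim 458 [[0.432, -0.025, 0.022], [0.489, 0.033, 0.027], [0.545, 0.106, 0.031]]
rimrect ((0.4969990849494934, 0.03975290805101395), (0.1274065226316452, 0.1296282261610031), 81.82732391357422)
floorrect ((0.4824424088001251, 0.04830816388130188), (0.10410249978303909, 0.10932611674070358), 83.15708923339844)
side cap 130 [[0.418, -0.264, 0.039], [0.428, -0.254, 0.044], [0.439, -0.242, 0.046]]
side lid 1600 [[0.54, -0.031, 0.025], [0.571, 0.045, 0.073], [0.69, 0.215, 0.137]]
side catch 36 [[0.418, 0.039, 0.007], [0.424, 0.046, 0.041], [0.445, 0.1, 0.046]]
side rack 776 [[0.366, 0.308, -0.0], [0.387, 0.33, 0.036], [0.429, 0.451, 0.05]]
side timer 674 [[0.583, -0.221, 0.013], [0.613, -0.192, 0.018], [0.645, -0.159, 0.021]]
side beaker 608 [[0.581, 0.356, 0.013], [0.608, 0.369, 0.05], [0.68, 0.515, 0.075]]
side floor 809 [[0.454, 0.01, 0.01], [0.495, 0.052, 0.012], [0.537, 0.097, 0.014]]
side rim 451 [[0.432, -0.025, 0.022], [0.495, 0.025, 0.025], [0.548, 0.106, 0.03]]
rimrect ((0.4855225682258606, 0.04205121099948883), (0.12881352007389069, 0.13608336448669434), 84.77069854736328)
floorrect ((0.4864434599876404, 0.05532005801796913), (0.09144597500562668, 0.10406675189733505), 82.86335754394531)
```

View pics/crop1.png

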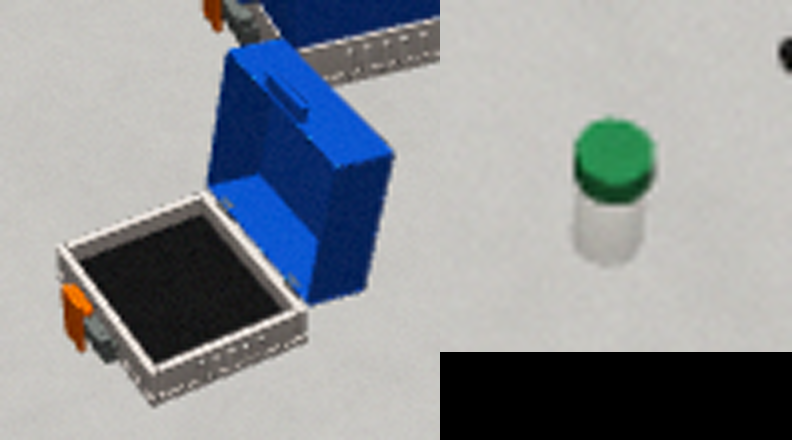

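The crop confirms the choice: the open small cooler has rim corners at scene pixels (265,252), (289,281), (326,267) and (302,239). The green-capped white vial has its cap centre at about (357,350).

```bash
cat >> h.py <<'E'
def go(x,y,z,yaw):
    T=toolT(); d=T[:3,:3].T@(np.array([x,y,z])-T[:3,3])*100
    yw=R.from_matrix(T[:3,:3]).as_euler('xyz')[2]
    s=-np.degrees((yaw-yw+np.pi)%(2*np.pi)-np.pi)
    print('shift cm',d.round(2),'spin',round(s,1))
def onplane(name,u,v,z):
    K,T,c=camT(name); r=T[:3,:3]@np.array([(u-K[0,2])/K[0,0],-(v-K[1,2])/K[1,1],-1]); o=T[:3,3]
    return o+r*(z-o[2])/r[2]
E
python3 - <<'E'
from h import *
C=np.array([onplane('scene',u,v,.028)[:2] for u,v in((265.2,252),(288.8,281.2),(326.2,267),(301.8,238.7))])
print(C.round(4),C.mean(0)); e=[C[3]-C[0],C[2]-C[1],C[1]-C[0],C[2]-C[3]]
for q in e: print(np.linalg.norm(q).round(4),np.degrees(np.arctan2(q[1],q[0])).round(1))
# lid angle from cloud
d=np.load('scene0.npz');im,P=d['im'].astype(int),d['P'];r,g,b=[im[...,i] for i in range(3)]
v,u=np.mgrid[0:480,0:640]
m=(u>300)&(u<350)&(v>200)&(v<265)&(b>r+50)&(b>g+40)&~np.isnan(P[...,0])
np.save('lid.npy',P[m])
go(.45,.2,.22,2.9)
E
```

```text
[[ 0.4474  0.104 ]
 [ 0.4362 -0.0099]
 [ 0.5321 -0.026 ]
 [ 0.5464  0.0894]] [0.49049805 0.0393873 ]
0.1 -8.4
0.0972 -9.5
0.1145 -95.6
0.1162 -97.1
shift cm [-38.76 -22.08   0.63] spin -0.3
```

{"name": "send_rows", "arguments": {
  "targets": [
    {"translation": [-38,-22,0],"spin": 0,"jaw": 0.6},
    {"translation": [-38,-22,0],"spin": 0,"jaw": 0.6},
    {"translation": [-38,-22,0],"spin": 0,"jaw": 0.6},
    {"translation": [-38,-22,0],"spin": 0,"jaw": 0.6},
    {"translation": [-38,-22,0],"spin": 0,"jaw": 0.6}
  ]
}}

```text
time: 0.6
tool_pos: [0.3083, 0.3332, 0.2266]
tool_rot: [-3.141, -0.0, 2.895]
contact_force: [0.1, 1.5, -0.9]
opening: 0.0572
grip_force: 0.0
```

```bash
python3 -c "
from h import *
print(toolT()[:3,3]); go(.44,.1,.24,3.01)"
```

```text
[0.30829098 0.33317016 0.22656787]
shift cm [-18.46 -19.4   -1.34] spin -6.6
```

{"name": "send_rows", "arguments": {
  "targets": [
    {"translation": [-20,-22,-1],"spin": -6.6,"jaw": 0.6},
    {"translation": [-20,-22,-1],"spin": -6.6,"jaw": 0.6},
    {"translation": [-20,-22,-1],"spin": -6.6,"jaw": 0.6},
    {"translation": [-20,-22,-1],"spin": -6.6,"jaw": 0.6},
    {"translation": [-20,-22,-1],"spin": -6.6,"jaw": 0.6}
  ]
}}

```text
time: 1.1
tool_pos: [0.4248, 0.114, 0.235]
tool_rot: [3.141, -0.0, 3.01]
contact_force: [0.6, 1.4, 0.3]
opening: 0.0551
grip_force: 0.0
```

```bash
python3 -c "
from h import *
go(.44,.05,.24,3.01);go(.43,-.2,.2,3.01)
im,d,P=cloud('wrist'); save(im,'w1.png'); np.savez('w1.npz',im=im,d=d,P=P,T=camT('wrist')[1])"
```

```text
shift cm [-2.34 -6.15 -0.5 ] spin -0.0
shift cm [ -4.64 -31.06   3.5 ] spin -0.0
```

View pics/w1.png

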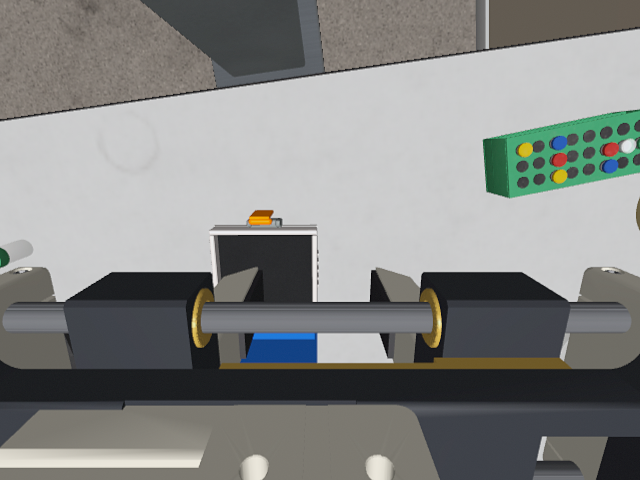

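The wrist picture shows the cooler's front rim from (211,226) to (318,226), square to the tool. The catch is at (261,216), the vial lies at the left edge (10,253), and the rack is at right.

```bash
python3 - <<'E'
from h import *
# cam pose as saved (unchanged since)
A=onplane('wrist',211,226,.028);B=onplane('wrist',318,226,.028);print(A,B,np.linalg.norm(A-B))
d=B-A;yaw=np.arctan2(d[1],d[0])-np.pi/2;print('yaw',np.degrees(yaw))
n=np.array([np.cos(yaw),np.sin(yaw)]);c=(A+B)[:2]/2+.052*n;print('center',c)
D=np.load('w1.npz');P=D['P'];print('cloud rim',P[229,230],P[229,300],'floor',P[260,260],P[260,290])
L=np.load('lid.npy');L=L[L[:,2]>.03]
q=L[:,:2]-[.4905,.0393];w=np.radians(-7.5);x=q@[np.cos(w),np.sin(w)];y=q@[-np.sin(w),np.cos(w)]
for z0 in np.arange(.03,.14,.02):
    m=(L[:,2]>z0)&(L[:,2]<z0+.02);print(z0.round(2),np.percentile(x[m],[3,25,50,75,97]).round(3),np.percentile(y[m],[3,97]).round(3))
E
```

```text
[ 0.43152058 -0.01255971  0.028     ] [0.44788801 0.10768232 0.028     ] 0.12135088912592955
yaw -7.7514999901360735
center [0.49122913 0.04054771]
cloud rim [0.4350315  0.01359272 0.0223482 ] [0.44578798 0.09349579 0.02165875] floor [0.4793706  0.03948867 0.01457009] [0.48439614 0.07528508 0.01378027]
0.03 [0.051 0.058 0.07  0.088 0.092] [-0.061  0.063]
0.05 [0.056 0.07  0.087 0.093 0.096] [-0.061  0.064]
0.07 [0.059 0.069 0.084 0.095 0.097] [-0.061  0.065]
0.09 [0.062 0.069 0.077 0.085 0.099] [-0.062  0.064]
0.11 [0.066 0.08  0.089 0.097 0.105] [-0.061  0.062]
0.13 [0.066 0.068 0.071 0.075 0.088] [-0.055  0.058]
```

{"name": "send_rows", "arguments": {
  "targets": [
    {"translation": [-4,-31,3],"spin": 0,"jaw": 0.6},
    {"translation": [-4,-31,3],"spin": 0,"jaw": 0.6},
    {"translation": [-4,-31,3],"spin": 0,"jaw": 0.6},
    {"translation": [-4,-31,3],"spin": 0,"jaw": 0.6},
    {"translation": [-4,-31,3],"spin": 0,"jaw": 0.6}
  ]
}}

```text
time: 1.65
tool_pos: [0.4232, -0.1345, 0.2109]
tool_rot: [3.141, -0.0, 3.01]
contact_force: [2.0, 0.8, -0.3]
opening: 0.055
grip_force: 0.0
```

```bash
python3 - <<'E'
from h import *
im,d,P=cloud('wrist'); i=im.astype(int);m=(i[...,1]>i[...,0]+30)&(i[...,1]>i[...,2]+15)&(P[...,2]<.06)
Q=P[m];print(m.sum(),np.nanpercentile(Q,[3,50,97],axis=0).round(4))
v,u=np.where(m);print(u.min(),u.max(),v.min(),v.max())
save(im,'w2.png');print(toolT()[:3,3]); go(.428,-.253,.1,3.01)
E
```

```text
495 [[ 0.4177 -0.2601  0.0399]
 [ 0.428  -0.2485  0.0462]
 [ 0.4391 -0.2382  0.0477]]
191 216 225 249
[ 0.42320031 -0.14141514  0.21018195]
shift cm [ -1.98 -10.95  11.06] spin -0.2
```

View pics/w2.png

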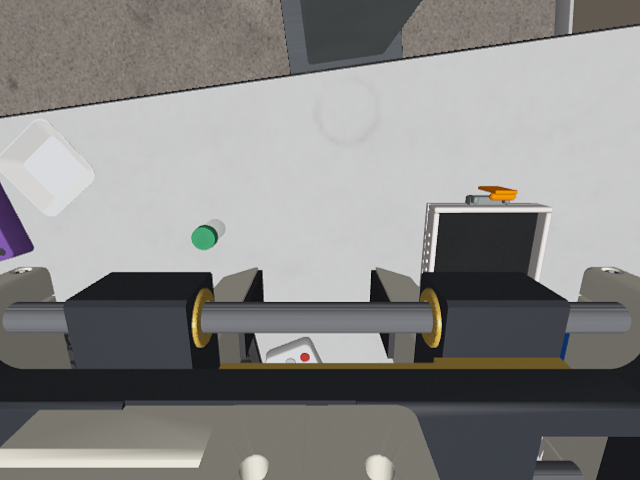

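The vial cap is at (204,237) in the wrist view and stands free; the timer is at (292,353).

{"name": "send_rows", "arguments": {
  "targets": [
    {"translation": [-0.5,-10,8],"spin": 0,"jaw": 0.6},
    {"translation": [-0.5,-10,8],"spin": 0,"jaw": 0.6},
    {"translation": [-0.5,-10,8],"spin": 0,"jaw": 0.6},
    {"translation": [-0.5,-10,8],"spin": 0,"jaw": 0.6},
    {"translation": [-0.5,-10,8],"spin": 0,"jaw": 0.6}
  ]
}}

```text
time: 2.2
tool_pos: [0.4153, -0.2321, 0.1309]
tool_rot: [3.14, -0.001, 3.009]
contact_force: [0.2, 1.4, 0.7]
opening: 0.0549
grip_force: 0.0
```

```bash
python3 - <<'E'
from h import *
im,d,P=cloud('wrist'); i=im.astype(int);m=(i[...,1]>i[...,0]+30)&(i[...,1]>i[...,2]+15)&(P[...,2]<.06)
Q=P[m];print(m.sum(),np.nanpercentile(Q,[3,50,97],axis=0).round(4))
t=m&(P[...,2]>.043);print(np.nanmean(P[t],0),(np.nanmax(P[t],0)+np.nanmin(P[t],0))/2)
v,u=np.where(m);print(u.min(),u.max(),v.min(),v.max())
print(toolT()[:3,3]);c=(np.nanmax(P[t],0)+np.nanmin(P[t],0))/2; go(c[0],c[1],.006,3.01)
E
```

```text
806 [[ 0.4174 -0.2603  0.0396]
 [ 0.4275 -0.2496  0.0462]
 [ 0.439  -0.2393  0.0476]]
[ 0.42844115 -0.24987124  0.04626934] [ 0.42890185 -0.25002638  0.04563759]
279 309 243 274
[ 0.41574911 -0.23182982  0.13153511]
shift cm [-1.54 -1.64 12.55] spin 0.0
```

{"name": "send_rows", "arguments": {
  "targets": [
    {"translation": [-1.5,-1.7,1],"spin": 0,"jaw": 0.6},
    {"translation": [-1.5,-1.7,3],"spin": 0,"jaw": 0.6},
    {"translation": [-1.5,-1.7,5],"spin": 0,"jaw": 0.6},
    {"translation": [-1.5,-1.7,6],"spin": 0,"jaw": 0.6},
    {"translation": [-1.5,-1.7,6],"spin": 0,"jaw": 0.6}
  ]
}}

```text
time: 2.75
tool_pos: [0.4281, -0.2502, 0.0709]
tool_rot: [3.141, -0.001, 3.011]
contact_force: [-0.3, -0.1, -0.0]
opening: 0.0553
grip_force: 0.0
```

```bash
python3 -c "
from h import *
go(.4285,-.2505,.006,3.01)
im,d,P=cloud('wrist'); i=im.astype(int);m=(i[...,1]>i[...,0]+30)&(i[...,1]>i[...,2]+15)&(P[...,2]<.06)&(P[...,2]>.043)
print(np.nanmean(P[m],0),m.sum());v,u=np.where(m);print(u.min(),u.max(),v.min(),v.max())"
```

```text
shift cm [-0.05 -0.03  6.49] spin 0.1
[ 0.42840487 -0.25008078  0.04627649] 1269
295 334 250 289
```

{"name": "send_rows", "arguments": {
  "targets": [
    {"translation": [0,0,2],"spin": 0,"jaw": 0.6},
    {"translation": [0,0,4],"spin": 0,"jaw": 0.6},
    {"translation": [0,0,5.5],"spin": 0,"jaw": 0.6},
    {"translation": [0,0,6.3],"spin": 0,"jaw": 0.6},
    {"translation": [0,0,6.3],"spin": 0,"jaw": 0.6}
  ]
}}

```text
time: 3.3
tool_pos: [0.4282, -0.2513, 0.0083]
tool_rot: [3.141, -0.0, 3.01]
contact_force: [0.0, 0.5, -0.2]
opening: 0.0549
grip_force: 0.0
```

{"name": "send_rows", "arguments": {
  "force": 8,
  "targets": [
    {"translation": [0,0,0],"spin": 0,"jaw": 0.35},
    {"translation": [0,0,0],"spin": 0,"jaw": 0.25},
    {"translation": [0,0,0],"spin": 0,"jaw": 0.15},
    {"translation": [0,0,0],"spin": 0,"jaw": 0.15},
    {"translation": [0,0,0],"spin": 0,"jaw": 0.15}
  ]
}}

```text
time: 3.8
tool_pos: [0.4283, -0.2516, 0.0085]
tool_rot: [-3.141, 0.001, 3.01]
contact_force: [-0.6, 0.8, 1.7]
opening: 0.0245
grip_force: 8.0
```

{"name": "send_rows", "arguments": {
  "targets": [
    {"translation": [0,0,-1],"spin": 0,"jaw": 0.15},
    {"translation": [0,0,-3],"spin": 0,"jaw": 0.15},
    {"translation": [0,0,-6],"spin": 0,"jaw": 0.15},
    {"translation": [0,0,-9],"spin": 0,"jaw": 0.15},
    {"translation": [0,0,-10],"spin": 0,"jaw": 0.15}
  ]
}}

```text
time: 4.3
tool_pos: [0.4293, -0.2524, 0.1114]
tool_rot: [-3.139, 0.005, 3.01]
contact_force: [1.1, 0.2, 0.4]
opening: 0.0245
grip_force: 8.0
```

```bash
python3 -c "
from h import *
s=monitor.observe();print(s['opening'],s['grip_force'],s['tool_pos']);go(.481,.041,.11,np.pi-.133)"
```

```text
0.024523126852596996 7.999947220087051 [ 0.42932891 -0.25243901  0.11142213]
shift cm [-1.27 29.77  0.07] spin 0.1
```

{"name": "send_rows", "arguments": {
  "targets": [
    {"translation": [0,2,0],"spin": 0,"jaw": 0.15},
    {"translation": [-0.3,5,0],"spin": 0,"jaw": 0.15},
    {"translation": [-0.5,9,0],"spin": 0,"jaw": 0.15},
    {"translation": [-0.7,13,0],"spin": 0,"jaw": 0.15},
    {"translation": [-0.9,17,0],"spin": 0,"jaw": 0.15}
  ]
}}

```text
time: 4.8
tool_pos: [0.4591, -0.0827, 0.1079]
tool_rot: [3.141, -0.001, 3.009]
contact_force: [1.3, -0.2, -0.9]
opening: 0.0247
grip_force: 8.0
```

{"name": "send_rows", "arguments": {
  "targets": [
    {"translation": [-0.1,4,0],"spin": 0,"jaw": 0.15},
    {"translation": [-0.2,8,0],"spin": 0,"jaw": 0.15},
    {"translation": [-0.3,11,0],"spin": 0,"jaw": 0.15},
    {"translation": [-0.4,12.5,0],"spin": 0,"jaw": 0.15},
    {"translation": [-0.4,12.8,0],"spin": 0,"jaw": 0.15}
  ]
}}

```text
time: 5.3
tool_pos: [0.4798, 0.0439, 0.1078]
tool_rot: [3.141, -0.001, 3.013]
contact_force: [0.4, -0.9, -0.8]
opening: 0.0241
grip_force: 8.0
```

```bash
python3 -c "
from h import *
go(.481,.041,.0225,np.pi-.133)
im,d,P=cloud('scene');save(cv2.resize(im[190:310,240:380],(700,600),interpolation=2),'s2.png')
im,d,P=cloud('side');save(cv2.resize(im[190:310,240:380],(700,600),interpolation=2),'d2.png')"
```

```text
shift cm [-0.16 -0.27  8.53] spin 0.2
```

View pics/s2.png

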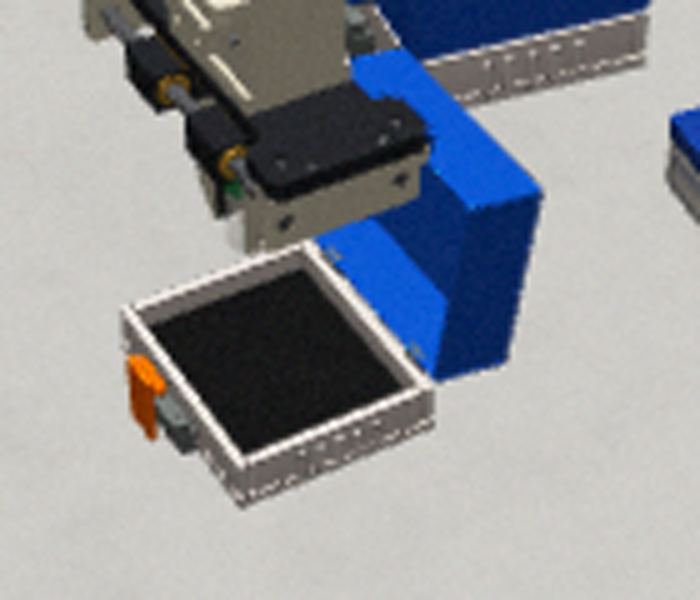

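The picture shows the vial held upright above the bay, with the gripper clear of the open lid. Lowering now.

{"name": "send_rows", "arguments": {
  "targets": [
    {"translation": [-0.1,-0.2,2],"spin": 0,"jaw": 0.15},
    {"translation": [-0.1,-0.2,4],"spin": 0,"jaw": 0.15},
    {"translation": [-0.1,-0.2,6],"spin": 0,"jaw": 0.15},
    {"translation": [-0.1,-0.2,7.5],"spin": 0,"jaw": 0.15},
    {"translation": [-0.1,-0.2,8],"spin": 0,"jaw": 0.15}
  ]
}}

```text
time: 5.9
tool_pos: [0.4797, 0.0389, 0.0267]
tool_rot: [-3.141, -0.003, 3.008]
contact_force: [-1.3, -0.4, 0.5]
opening: 0.0249
grip_force: 8.0
```

{"name": "send_rows", "arguments": {
  "targets": [
    {"translation": [0,0,0.1],"spin": 0,"jaw": 0.15},
    {"translation": [0,0,0.2],"spin": 0,"jaw": 0.15},
    {"translation": [0,0,0.3],"spin": 0,"jaw": 0.15},
    {"translation": [0,0,0.4],"spin": 0,"jaw": 0.15},
    {"translation": [0,0,0.4],"spin": 0,"jaw": 0.15}
  ]
}}

```text
time: 6.4
tool_pos: [0.481, 0.0401, 0.0245]
tool_rot: [3.141, 0.001, 3.01]
contact_force: [-0.4, 0.4, -0.3]
opening: 0.0248
grip_force: 8.0
```

{"name": "send_rows", "arguments": {
  "targets": [
    {"translation": [0,0,0.05],"spin": 0,"jaw": 0.15},
    {"translation": [0,0,0.1],"spin": 0,"jaw": 0.15},
    {"translation": [0,0,0.15],"spin": 0,"jaw": 0.15},
    {"translation": [0,0,0.2],"spin": 0,"jaw": 0.15},
    {"translation": [0,0,0.2],"spin": 0,"jaw": 0.15}
  ]
}}

```text
time: 6.9
tool_pos: [0.4811, 0.0402, 0.0225]
tool_rot: [3.141, 0.001, 3.01]
contact_force: [-0.8, 0.1, 3.2]
opening: 0.0248
grip_force: 8.0
```

Contact force is about 3 N, so the vial is on the floor. Opening the jaws.

{"name": "send_rows", "arguments": {
  "targets": [
    {"translation": [0,0,0],"spin": 0,"jaw": 0.3},
    {"translation": [0,0,0],"spin": 0,"jaw": 0.35},
    {"translation": [0,0,0],"spin": 0,"jaw": 0.4},
    {"translation": [0,0,0],"spin": 0,"jaw": 0.5},
    {"translation": [0,0,0],"spin": 0,"jaw": 0.5}
  ]
}}

```text
time: 7.4
tool_pos: [0.4808, 0.0401, 0.0221]
tool_rot: [3.142, -0.0, 3.01]
contact_force: [-0.5, -0.2, 0.3]
opening: 0.045
grip_force: 0.0
```

{"name": "send_rows", "arguments": {
  "targets": [
    {"translation": [0,0,-1],"spin": 0,"jaw": 0.5},
    {"translation": [0,0,-3],"spin": 0,"jaw": 0.5},
    {"translation": [0,0,-6],"spin": 0,"jaw": 0.5},
    {"translation": [0,0,-10],"spin": 0,"jaw": 0.5},
    {"translation": [0,0,-15],"spin": 0,"jaw": 0.5}
  ]
}}

```text
time: 7.9
tool_pos: [0.4796, 0.0402, 0.1733]
tool_rot: [-3.142, -0.003, 3.01]
contact_force: [1.6, -0.4, 0.1]
opening: 0.0457
grip_force: 0.0
```

```bash
python3 -c "
from h import *
print(monitor.observe()['tool_pos'])
im,d,P=cloud('side');a=cv2.resize(im[200:300,250:350],(400,400),interpolation=2)
im,d,P=cloud('scene');b=cv2.resize(im[190:290,255:355],(400,400),interpolation=2);save(np.hstack([a,b]),'p3.png')
go(.63,-.02,.24,np.pi-.133)"
```

```text
[0.47964267 0.04019216 0.17326745]
shift cm [-15.3   -4.03  -5.91] spin 0.1
```

View pics/p3.png

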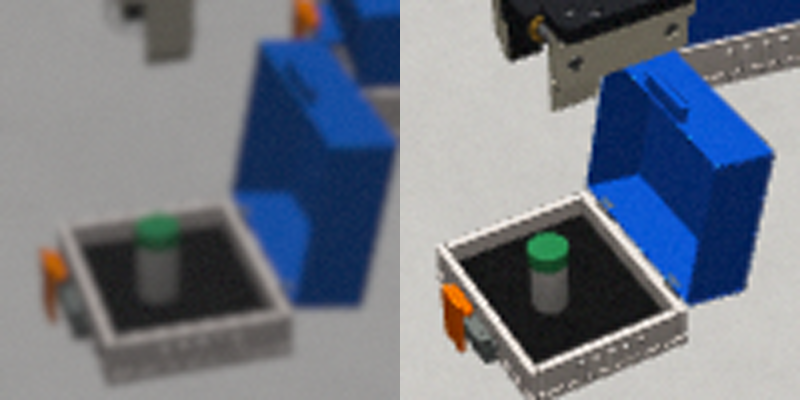

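The vial stands upright, released, near the centre of the bay: cap at (547,250) in the right half and (158,230) in the left. The lid is still open. Next I check the space behind the lid.

```bash
python3 - <<'E'
from h import *
for n in('scene','side'):
    P=np.load(n+'0.npz')['P']; 
    m=(P[...,0]>.55)&(P[...,0]<.72)&(P[...,1]>-.12)&(P[...,1]<.17)&(P[...,2]>.02)
    Q=P[m]; 
    for x0 in np.arange(.55,.72,.03):
        for y0 in(-.12,-.07,-.02,.03,.08,.13):
            k=Q[(Q[:,0]>=x0)&(Q[:,0]<x0+.03)&(Q[:,1]>=y0)&(Q[:,1]<y0+.05)]
            if len(k)>3: print(n,x0.round(2),y0,len(k),k[:,2].max().round(3))
E
```

```text
scene 0.55 -0.07 379 0.134
scene 0.55 -0.02 263 0.144
scene 0.55 0.03 252 0.143
scene 0.55 0.08 319 0.133
scene 0.58 -0.07 43 0.129
scene 0.58 -0.02 101 0.13
scene 0.58 0.03 332 0.13
scene 0.58 0.08 144 0.131
scene 0.64 0.13 12 0.093
scene 0.67 0.13 244 0.096
scene 0.7 -0.12 10 0.03
scene 0.7 0.13 183 0.097
side 0.55 -0.07 560 0.13
side 0.55 -0.02 178 0.141
side 0.55 0.03 197 0.141
side 0.55 0.08 394 0.13
side 0.58 -0.07 52 0.126
side 0.58 -0.02 60 0.128
side 0.58 0.03 196 0.127
side 0.58 0.08 163 0.127
side 0.64 0.13 7 0.087
side 0.67 0.13 306 0.096
side 0.7 -0.12 8 0.03
side 0.7 0.13 222 0.095
```

{"name": "send_rows", "arguments": {
  "targets": [
    {"translation": [0,0,-3.5],"spin": 0,"jaw": 0.0},
    {"translation": [-3,0,-3.5],"spin": 0,"jaw": 0.0},
    {"translation": [-7,0,-3.5],"spin": 0,"jaw": 0.0},
    {"translation": [-11,0.2,-3.5],"spin": 0,"jaw": 0.0},
    {"translation": [-15,0.2,-3.5],"spin": 0,"jaw": 0.0}
  ]
}}

```text
time: 8.5
tool_pos: [0.631, 0.0224, 0.2074]
tool_rot: [3.141, 0.0, 3.01]
contact_force: [1.1, 0.0, 0.4]
opening: 0.0105
grip_force: 0.0
```

{"name": "send_rows", "arguments": {
  "targets": [
    {"translation": [0,0,3],"spin": 0,"jaw": 0.0},
    {"translation": [0,0,6],"spin": 0,"jaw": 0.0},
    {"translation": [0,0,8.5],"spin": 0,"jaw": 0.0},
    {"translation": [0,0,9.8],"spin": 0,"jaw": 0.0},
    {"translation": [0,0,9.8],"spin": 0,"jaw": 0.0}
  ]
}}

```text
time: 9.0
tool_pos: [0.6286, 0.0225, 0.1073]
tool_rot: [-3.141, -0.004, 3.01]
contact_force: [-0.1, 0.4, 0.8]
opening: 0.0005
grip_force: 0.0
```

{"name": "send_rows", "arguments": {
  "targets": [
    {"translation": [0.8,0,0],"spin": 0,"jaw": 0.0},
    {"translation": [1.6,0,0],"spin": 0,"jaw": 0.0},
    {"translation": [2.4,0,0],"spin": 0,"jaw": 0.0},
    {"translation": [3.2,0,0],"spin": 0,"jaw": 0.0},
    {"translation": [4,0,0],"spin": 0,"jaw": 0.0}
  ]
}}

```text
time: 9.5
tool_pos: [0.5903, 0.0277, 0.1103]
tool_rot: [3.141, 0.003, 3.01]
contact_force: [2.9, -0.1, 2.2]
opening: 0.0005
grip_force: 1.4
```

```bash
python3 -c "
from h import *
s=monitor.observe();print(s['tool_pos'],s['contact_force'],'X',((s['tool_pos'][:2]-[.4912,.0405])@[.991,-.134])*1e3)"
```

```text
[0.59025241 0.02770122 0.11030856] [ 2.94998483 -0.12029887  2.18168444] X 99.87597288831134
```

{"name": "send_rows", "arguments": {
  "targets": [
    {"translation": [0.9,0,-0.3],"spin": 0,"jaw": 0.0},
    {"translation": [1.8,0,-0.6],"spin": 0,"jaw": 0.0},
    {"translation": [2.7,0,-0.8],"spin": 0,"jaw": 0.0},
    {"translation": [3.6,0,-0.8],"spin": 0,"jaw": 0.0},
    {"translation": [4.5,0,-0.8],"spin": 0,"jaw": 0.0}
  ]
}}

```text
time: 10.0
tool_pos: [0.5448, 0.0337, 0.1174]
tool_rot: [3.142, 0.0, 3.01]
contact_force: [1.4, -0.3, 1.1]
opening: 0.0007
grip_force: 0.8
```

{"name": "send_rows", "arguments": {
  "targets": [
    {"translation": [0.8,0,0],"spin": 0,"jaw": 0.0},
    {"translation": [1.6,0,0.2],"spin": 0,"jaw": 0.0},
    {"translation": [2.4,0,0.5],"spin": 0,"jaw": 0.0},
    {"translation": [3.1,0,0.8],"spin": 0,"jaw": 0.0},
    {"translation": [3.8,0,1.1],"spin": 0,"jaw": 0.0}
  ]
}}

```text
time: 10.5
tool_pos: [0.5071, 0.0387, 0.1058]
tool_rot: [3.142, -0.001, 3.01]
contact_force: [0.8, 0.0, -0.2]
opening: 0.0004
grip_force: 0.4
```

{"name": "send_rows", "arguments": {
  "targets": [
    {"translation": [0.6,0,0.4],"spin": 0,"jaw": 0.0},
    {"translation": [1.3,0,0.9],"spin": 0,"jaw": 0.0},
    {"translation": [1.9,0,1.5],"spin": 0,"jaw": 0.0},
    {"translation": [2.5,0,2.1],"spin": 0,"jaw": 0.0},
    {"translation": [3,0,2.6],"spin": 0,"jaw": 0.0}
  ]
}}

```text
time: 11.0
tool_pos: [0.4774, 0.0426, 0.0795]
tool_rot: [3.142, -0.001, 3.01]
contact_force: [0.5, 0.2, 0.3]
opening: 0.0007
grip_force: 0.3
```

```bash
python3 -c "
from h import *
s=monitor.observe();print(s['tool_pos'],s['contact_force'],'X',((s['tool_pos'][:2]-[.4912,.0405])@[.991,-.134])*1e3)
im,d,P=cloud('side');a=cv2.resize(im[200:300,250:350],(400,400),interpolation=2)
im,d,P=cloud('scene');b=cv2.resize(im[190:290,255:355],(400,400),interpolation=2);save(np.hstack([a,b]),'p4.png')"
```

```text
[0.4773969  0.04259074 0.07945501] [0.54696561 0.16113438 0.34582753] X -13.959031521759222
```

View pics/p4.png

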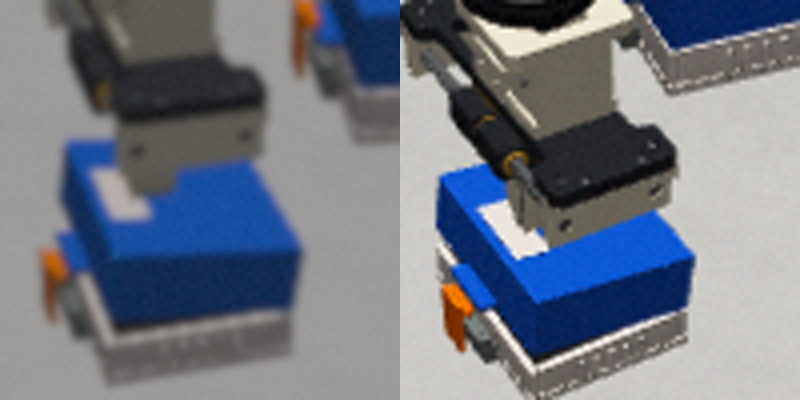

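The lid is down close to the catch, with its white press pad at (515,230) in the right view. I move over the pad and press.

{"name": "send_rows", "arguments": {
  "targets": [
    {"translation": [0,0,-1.5],"spin": 0,"jaw": 0.0},
    {"translation": [1.4,0,-1.5],"spin": 0,"jaw": 0.0},
    {"translation": [2.7,0,-1.5],"spin": 0,"jaw": 0.0},
    {"translation": [2.7,0,-0.8],"spin": 0,"jaw": 0.0},
    {"translation": [2.7,0,-0.3],"spin": 0,"jaw": 0.0}
  ]
}}

```text
time: 11.6
tool_pos: [0.4519, 0.046, 0.0828]
tool_rot: [3.141, 0.001, 3.01]
contact_force: [0.5, 0.4, -0.3]
opening: 0.0008
grip_force: 0.0
```

{"name": "send_rows", "arguments": {
  "targets": [
    {"translation": [0,0,0.1],"spin": 0,"jaw": 0.0},
    {"translation": [0,0,0.2],"spin": 0,"jaw": 0.0},
    {"translation": [0,0,0.3],"spin": 0,"jaw": 0.0},
    {"translation": [0,0,0.4],"spin": 0,"jaw": 0.0},
    {"translation": [0,0,0.5],"spin": 0,"jaw": 0.0}
  ]
}}

```text
time: 12.1
tool_pos: [0.4513, 0.046, 0.0785]
tool_rot: [3.142, -0.0, 3.01]
contact_force: [-3.8, 0.6, 11.4]
opening: 0.0004
grip_force: 5.5
```

{"name": "send_rows", "arguments": {
  "targets": [
    {"translation": [0,0,0.1],"spin": 0,"jaw": 0.0},
    {"translation": [0,0,0.2],"spin": 0,"jaw": 0.0},
    {"translation": [0,0,0.3],"spin": 0,"jaw": 0.0},
    {"translation": [0,0,0.4],"spin": 0,"jaw": 0.0},
    {"translation": [0,0,0.5],"spin": 0,"jaw": 0.0}
  ]
}}

```text
time: 12.6
tool_pos: [0.4505, 0.0462, 0.0734]
tool_rot: [3.142, -0.002, 3.01]
contact_force: [-3.2, 0.4, 5.0]
opening: 0.0002
grip_force: 2.4
```

{"name": "send_rows", "arguments": {
  "targets": [
    {"translation": [0,0,0.1],"spin": 0,"jaw": 0.0},
    {"translation": [0,0,0.2],"spin": 0,"jaw": 0.0},
    {"translation": [0,0,0.3],"spin": 0,"jaw": 0.0},
    {"translation": [0,0,0.4],"spin": 0,"jaw": 0.0},
    {"translation": [0,0,0.5],"spin": 0,"jaw": 0.0}
  ]
}}

```text
time: 13.1
tool_pos: [0.4516, 0.046, 0.0688]
tool_rot: [3.142, 0.001, 3.01]
contact_force: [-5.2, -0.1, 18.9]
opening: 0.0004
grip_force: 9.6
```

Force has risen to 19 N at z 0.0688, so the lid is against its stop. Holding briefly, then retreating.

{"name": "send_rows", "arguments": {
  "targets": [
    {"translation": [0,0,0.05],"spin": 0,"jaw": 0.0},
    {"translation": [0,0,0.05],"spin": 0,"jaw": 0.0},
    {"translation": [0,0,0.05],"spin": 0,"jaw": 0.0},
    {"translation": [0,0,0.05],"spin": 0,"jaw": 0.0},
    {"translation": [0,0,0],"spin": 0,"jaw": 0.0}
  ]
}}

```text
time: 13.6
tool_pos: [0.4517, 0.046, 0.0691]
tool_rot: [3.142, 0.001, 3.01]
contact_force: [-1.5, 0.0, 6.7]
opening: 0.0006
grip_force: 3.6
```

{"name": "send_rows", "arguments": {
  "targets": [
    {"translation": [0,0,-1],"spin": 0,"jaw": 0.0},
    {"translation": [0,0,-3],"spin": 0,"jaw": 0.0},
    {"translation": [0,0,-7],"spin": 0,"jaw": 0.0},
    {"translation": [0,0,-11],"spin": 0,"jaw": 0.0},
    {"translation": [0,0,-15],"spin": 0,"jaw": 0.0}
  ]
}}

```text
time: 14.1
tool_pos: [0.4512, 0.046, 0.2201]
tool_rot: [3.141, 0.0, 3.01]
contact_force: [0.7, 0.7, -0.6]
opening: 0.0006
grip_force: 0.0
```

{"name": "send_rows", "arguments": {
  "targets": [
    {"translation": [0,0,-1],"spin": 0,"jaw": 0.0},
    {"translation": [0,0,-1],"spin": 0,"jaw": 0.0},
    {"translation": [0,0,-1],"spin": 0,"jaw": 0.0},
    {"translation": [0,0,-1],"spin": 0,"jaw": 0.0},
    {"translation": [0,0,-1],"spin": 0,"jaw": 0.0}
  ]
}}

```text
time: 14.6
tool_pos: [0.4507, 0.0461, 0.2268]
tool_rot: [-3.142, -0.003, 3.01]
contact_force: [-0.7, -0.2, -0.2]
opening: 0.0007
grip_force: 0.0
```

```bash
python3 -c "
from h import *
s=monitor.observe();print(s['tool_pos'],s['contact_force'])
im,d,P=cloud('side');a=cv2.resize(im[200:300,250:350],(400,400),interpolation=2)
im,d,P=cloud('scene');b=cv2.resize(im[190:290,255:355],(400,400),interpolation=2);save(np.hstack([a,b]),'p5.png')
i=im.astype(int);q=P-[.4912,.0405,0];X=q@[.991,-.134,0];Y=q@[.134,.991,0]
for x0 in(-.045,-.02,.0,.02,.04):
  m=(abs(X-x0)<.008)&(abs(Y)<.055)&(P[...,2]>.055)&(P[...,2]<.09);print(x0,m.sum(),np.median(P[...,2][m]))"
```

```text
[0.45073163 0.04605408 0.2268251 ] [-0.74823282 -0.18349069 -0.24693372]
-0.045 235 0.06908692725570242
-0.02 223 0.06907846005450857
0.0 213 0.06874882290928375
0.02 215 0.06911702249376972
0.04 202 0.06903368240788699
```

View pics/p5.png

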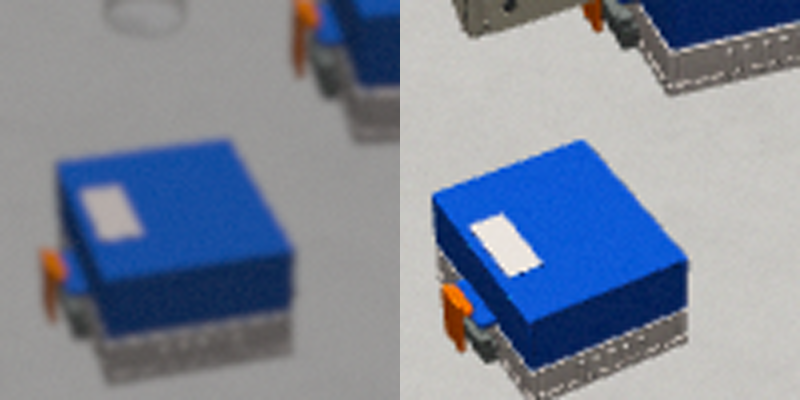

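The lid's top is level at 69 mm from front to back, so it is fully shut. Its lip is under the catch at (458,300), and the robot is clear. Handing in.

```bash
python3 -c "
from cell import job
print(job.hand_in())"
```

```text
the job is handed in; nothing more can be done
None
```

The job is handed in, with no verdict returned: the vial was set upright and released in the small cooler's bay, and the lid is pressed shut and level at 69 mm with its lip under the catch; the arm never went near the timer, beaker or green rack, though I didn't re-measure them.

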